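# Build up the check load on the load stand

## Task

Build up the check load on the spindle of the small load stand: thread on the largest ring weight first, then the middle one, then the smallest, and finish with the black cap over the top of the spindle so that everything sits flat and fully down. Lower each piece down the spindle rather than dropping it, and leave the mouse, the tape roll and the bottle where they are.

Things in the scene. Friction and masses are not known exactly. Their poses are not given: they have to be found in the camera images.
- stand: load stand, fixed: square aluminium foot plate 90 x 90 x 8 mm, on it a round steel pan 70 mm across with its top at 14 mm, in its middle an upright steel spindle 9 mm in diameter, its round tip at 93 mm. Origin: centre of the foot's underside, on the spindle axis; z up. Fully loaded, the undersides of large, middle, small weight and cap lie at z = 14, 36, 56 and 74 mm
- weight_large: the largest of three loose plain dark steel ring weights: a flat cylinder 64 mm in diameter and 22 mm high with an 18 mm hole through its middle, about 480 g, lying flat on the desk. Origin: centre of its underside; z up along the hole. Grip it from above across its outside
- weight_middle: the middle one of three loose plain dark steel ring weights: a flat cylinder 52 mm in diameter and 20 mm high with an 18 mm hole through its middle, about 280 g, lying flat on the desk. Origin: centre of its underside; z up along the hole. Grip it from above across its outside
- weight_small: the smallest of three loose plain dark steel ring weights: a flat cylinder 40 mm in diameter and 18 mm high with an 18 mm hole through its middle, about 140 g, lying flat on the desk. Origin: centre of its underside; z up along the hole. Grip it from above across its outside
- cap: black plastic cap, 34 mm high, about 40 g, standing upright, hole down: a round flange 36 mm in diameter and 8 mm high, above it a finely ribbed knob 28 mm in diameter up to the top. The blind hole in its underside is 17 mm in diameter and 22 mm deep. Origin: centre of its underside; z up through the knob. Grip it from above by the knob
- mouse: bystander: black computer mouse, 126 x 67 mm, 45 mm high, loose; leave it. Origin: centre of its underside, x along its length
- tape: bystander: roll of orange tape lying flat, 72 mm in diameter, 24 mm high, loose; leave it. Origin: centre of its underside
- bottle: bystander: small white bottle with a red nozzle, 46 mm in diameter, 136 mm high, standing loose; leave it. Origin: centre of its underside
Mind the look-alikes: they are no part of the job. Leave any blue or green look-alike of the weight_large alone.

How it is judged:
On the way, in this order (a step that is already met when the one before it is completed fails the run):
1. the largest weight sits fully down on the spindle, let go (horizontal distance between weight_large and stand below 0.008 m and z of weight_large in the frame of stand between 0.011 and 0.017 m and angle between weight_large's own z axis and vertical below 0.09 rad and contact force between weight_large and the fingers below 0.1 N and linear speed of weight_large below 0.02 m/s and angular speed of weight_large below 0.2 rad/s), for 0.2 s.
2. the middle weight sits fully down on the spindle, let go (horizontal distance between weight_middle and stand below 0.008 m and z of weight_middle in the frame of stand between 0.033 and 0.039 m and angle between weight_middle's own z axis and vertical below 0.09 rad and contact force between weight_middle and the fingers below 0.1 N and linear speed of weight_middle below 0.02 m/s and angular speed of weight_middle below 0.2 rad/s), for 0.2 s.
3. the smallest weight sits fully down on the spindle, let go (horizontal distance between weight_small and stand below 0.008 m and z of weight_small in the frame of stand between 0.053 and 0.059 m and angle between weight_small's own z axis and vertical below 0.09 rad and contact force between weight_small and the fingers below 0.1 N and linear speed of weight_small below 0.02 m/s and angular speed of weight_small below 0.2 rad/s), for 0.2 s.
4. the cap sits fully down on the spindle, let go (horizontal distance between cap and stand below 0.008 m and z of cap in the frame of stand between 0.071 and 0.077 m and angle between cap's own z axis and vertical below 0.09 rad and contact force between cap and the fingers below 0.1 N and linear speed of cap below 0.02 m/s and angular speed of cap below 0.2 rad/s), for 0.2 s.
At the end, for the whole second after the job is handed in: On the spindle from below: largest, middle, smallest weight, cap, each flat and upright (0.09 rad), within 8 mm of the axis and 3 mm of its fully-down height (undersides 14, 36, 56, 74 mm over the stand's origin), let go and at rest; bystanders within 2 cm of their starts (all of step 1 and all of step 2 and all of step 3 and all of step 4); the robot touches nothing.
It fails at once if a piece is let fall down the spindle (dropped from more than about 15 mm) ((linear speed of weight_large above 0.55 m/s and horizontal distance between weight_large and stand below 0.02 m and contact force between weight_large and the fingers below 0.1 N) or (linear speed of weight_middle above 0.55 m/s and horizontal distance between weight_middle and stand below 0.02 m and contact force between weight_middle and the fingers below 0.1 N) or (linear speed of weight_small above 0.55 m/s and horizontal distance between weight_small and stand below 0.02 m and contact force between weight_small and the fingers below 0.1 N) or (linear speed of cap above 0.55 m/s and horizontal distance between cap and stand below 0.02 m and contact force between cap and the fingers below 0.1 N)).
It fails at once if the mouse is pushed away by more than 2 cm or knocked over (distance of mouse from where it was at the start of the episode above 0.02 m or angle between mouse's own z axis and vertical above 0.5 rad).
It fails at once if the tape is pushed away by more than 2 cm or knocked over (distance of tape from where it was at the start of the episode above 0.02 m or angle between tape's own z axis and vertical above 0.5 rad).
It fails at once if the bottle is pushed away by more than 2 cm or knocked over (distance of bottle from where it was at the start of the episode above 0.02 m or angle between bottle's own z axis and vertical above 0.5 rad).
It also fails if it takes over 106 s, if anything falls off the work surface, if the arm or the gripper's body presses on something with over 40 N, if the wrist force passes 120 N, or if a joint passes its speed limit or range.

## Robot

A 7-joint arm with a two-finger parallel gripper is mounted at the origin on a cart in front of the work surface, level with it; the furniture and walls round the work are solid. World frame = base frame: x ahead of the robot, y to its left, z up, the work surface at z = 0. Lengths are in m, angles in rad, forces in N, time in s.
With the tool pointing down it reaches from about 0.4 to 0.75 m from the base axis. Payload 19.5 kg.
Tool frame: the origin (TCP) lies at the very end of the fingers, on their centre line; the grasp point (between the pads) lies 19 mm behind it; z points along the fingers, y is the line along which they close (so a half turn about z gives the same grasp; the last joint's range is limited). The gripper opens to 85 mm and grips with 20 to 120 N. Pads are 22 mm wide; open, the fingers measure 114 mm over their backs; the gripper's body (76 mm by 85 mm) begins 54 mm behind the grasp point. The pads swing forward as they close: fully open they stand 13 mm farther back than shut.
Start: joints at [1.273, 0.707, -0.028, 1.485, 0.022, 0.951, -0.075], TCP at [0.145, -0.556, 0.231] pointing down, gripper open.
Joint ranges: [-2.71, 2.71], [-0.32, 2.16], [-1.57, 1.52], [0, 2.45], [-1.46, 4.6], [0, 2.02], [-2.83, 2.83]. Speed limits (rad/s): [1.89, 1.89, 2.57, 2.57, 3.01, 3.01, 3.01].

## Interface

Orientations are given as a unit quaternion [x, y, z, w].
In Python, from station import monitor, eyes, workorder gives the robot as it stands. The module is installed in compiled form; this text tells all that it offers.
- The arm moves only by the shell command python3 -m pendant 'ROWS' [FORCE]. ROWS is a JSON object of lists of equal length, an entry for each row: "delta_pos": the shift along the tool's x, y, z in cm, a list of three; "rot": the turn, a rotation vector about the tool's x, y, z in degrees, a list of three; "jaw": the finger opening in cm, from 0 to 8.54. A call has 1 to 5 rows; each row is the pose to reach, as a shift and turn from the pose commanded when the call began, along the tool's axes at that moment; what a row does not reach only later rows make up. A row lasts 1/8 s, in which the tool goes at most 62.5 mm and 10.7 degrees, less where a joint would pass 70% of its speed; a pose out of reach is approached as far as the arm can. A call with a gripper value outside its range is refused whole. The fingers move at their own pace and stop on an object; FORCE is the grip in N (left out, the last holds). Time passes only in rows, so rows that repeat a pose let the fingers close. It gives the time, the measured TCP pose, the force, the opening and the grip force at its end, in the units of the state.
- monitor.read_state(): the state, without advancing time (a new reading comes with each control period).
- eyes.capture(name): name is "side" or "top"; returns a dict with "img" (400x640x3 uint8, red, green, blue), "vertical_fov" (degrees; the focal length in pixels is half the picture's height over the tangent of half this angle, whatever the lens; pixels are square), "cx", "cy" (the principal point, pixels), "k1" (the pictures are not rectified: a ray, as slopes to the right and down, at radius r is drawn at 1 + k1 r^2 times it, then the intrinsics apply), "rvec" (rotation vector, rad) and "tvec" (3), from world to camera coordinates, as OpenCV has them. Camera axes: x right, y down, z forward; pixel columns grow to the right and rows downward; lengths in m; the calibration is good to about 2 mm. A picture is of the moment at which its call begins. There is no depth.
- workorder.hand_in(): hands the job in; it is judged then, once.
The state is a dict: "clock": time; "joints": joint angles; "dq": joint speeds; "joint_efforts": joint torques, N m; "position": TCP position; "tool_rot": TCP orientation; "ft_force": force on the tool from outside, world axes, zero at the start; "ft_torque": the same for the moment, N m; "grip_width": opening from 0.0 (shut) to 1.0 (fully open); "grip_force": force on a finger pad.
Only numpy, scipy, OpenCV 4.12 (cv2) and the standard library are available. Lean on these libraries where they do the work, as an engineer would, in place of code of your own. Each camera call takes 0.05 s, during which the arm holds its last target. There are 200 camera calls.

## Working session

There is one attempt and no reset: what is moved stays moved. The work goes in short steps, Python scripts to look and compute and a shell command to move; the robot and the scene stay as the last step left them, time stands still between calls to the robot, and variables do not carry over. Pictures are saved under pics/ and viewed, at most 15 in all, crops included, and the job is handed in when it is done.

```bash
mkdir -p pics
cat > h.py <<'E'
import numpy as np, cv2
from station import monitor, eyes, workorder
from scipy.spatial.transform import Rotation as R
def cap(n,save=None):
    c=eyes.capture(n)
    if save: cv2.imwrite('pics/'+save,c['img'][:,:,::-1])
    return c
def K(c):
    f=c['img'].shape[0]/2/np.tan(np.radians(c['vertical_fov'])/2)
    return np.array([[f,0,c['cx']],[0,f,c['cy']],[0,0,1]]),np.array([c['k1'],0,0,0,0.])
def ray(c,uv):
    k,d=K(c); p=cv2.undistortPoints(np.array(uv,float).reshape(-1,1,2),k,d).reshape(-1,2)
    M=cv2.Rodrigues(np.array(c['rvec'],float))[0]; t=np.array(c['tvec'],float)
    D=np.c_[p,np.ones(len(p))]@M
    return -M.T@t,D
def onz(c,uv,z):
    o,D=ray(c,uv); return o+D*((z-o[2])/D[:,2])[:,None]
def proj(c,P):
    k,d=K(c); return cv2.projectPoints(np.array(P,float).reshape(-1,1,3),np.array(c['rvec'],float),np.array(c['tvec'],float),k,d)[0].reshape(-1,2)
E
python3 - <<'E'
from h import *
for n in('top','side'):
    c=cap(n,n+'0.png'); o,_=ray(c,[[320,200]]); print(n,o,c['vertical_fov'],c['k1'])
s=monitor.read_state(); print(s)
E
```

```text
top [ 0.25188277 -0.05659299  1.37138535] 46.784055627553556 -0.014642543194093903
side [-0.11957423  0.99051293  0.62466196] 51.607859899120584 -0.05624564924433885
{'clock': 0.1, 'joints': array([ 1.27328689,  0.70702846, -0.02758528,  1.48497312,  0.02200755,
        0.95087906, -0.07551544]), 'dq': array([ 0.00253871, -0.00096172, -0.00063619, -0.00101859, -0.00045988,
       -0.00018927,  0.00271642]), 'joint_efforts': array([ 2.61641129e-03, -8.84281039e+01,  1.23694248e+00, -2.36449152e+01,
        1.69142318e-02,  5.17173772e-03, -1.21763078e-04]), 'position': array([ 0.14541389, -0.55606036,  0.23087664]), 'tool_rot': array([ 9.91833482e-01,  1.27538624e-01, -9.06817582e-05, -4.84281633e-04]), 'ft_force': array([-0.04267298,  0.39920797,  0.33427652]), 'ft_torque': array([-0.00628552,  0.01686243, -0.03440526]), 'grip_force': 0.0, 'grip_width': 1.002537171866022}
```

View pics/top0.png

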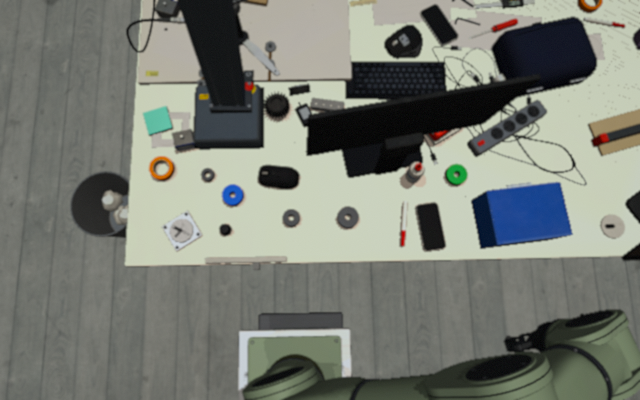

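View pics/side0.png

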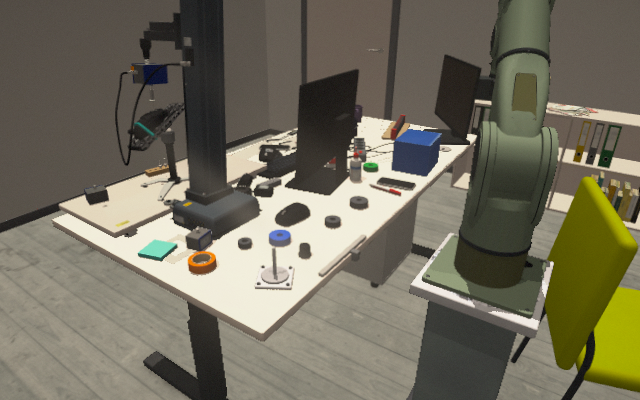

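The top view shows the stand at (183,231), cap (225,229), small weight (208,175), middle (291,218) and large (347,217). The bystanders are the blue decoy at (232,195), mouse (279,177), tape (162,168) and bottle (415,174). Next I'll measure the blobs in both views.

```bash
cat > meas.py <<'E'
from h import *
def blob(c,uv,thr,r=16,save=None):
    g=c['img'].max(2); u,v=map(int,uv); x0,y0=u-r,v-r
    s=8; w=cv2.resize(g[y0:y0+2*r+1,x0:x0+2*r+1],None,fx=s,fy=s,interpolation=cv2.INTER_CUBIC)
    m=(w<thr).astype(np.uint8)
    cs,_=cv2.findContours(m,cv2.RETR_EXTERNAL,cv2.CHAIN_APPROX_NONE)
    cs=max(cs,key=cv2.contourArea); (a,b),ax,_=cv2.fitEllipse(cs)
    f=lambda p:(np.array(p)+.5)/s-.5+[x0,y0]
    return f((a,b)),np.array(ax)/s,f(cs.reshape(-1,2))
E
python3 - <<'E'
from meas import *
T=cap('top'); S=cap('side')
obj={'large':((347,217),(359,202),.022),'middle':((291,218),(333,221),.02),'small':((208,175),(245,243),.018),'cap':((225,229),(305,250),.034)}
for n,(a,b,h) in obj.items():
    ct,ax,_=blob(T,a,130); cs,ax2,_=blob(S,b,110)
    print(n,ct.round(1),ax.round(1),'top->',onz(T,[ct],h*.7)[0].round(4),'| side',cs.round(1),ax2.round(1),onz(S,[cs],h/2)[0].round(4))
a=cv2.resize(T['img'][140:260,130:370],None,fx=3.3,fy=3.3,interpolation=cv2.INTER_CUBIC)
b=cv2.resize(S['img'][180:310,170:410],None,fx=3.3,fy=3.3,interpolation=cv2.INTER_CUBIC)
cv2.imwrite('pics/a1.png',a[:,:,::-1]);cv2.imwrite('pics/b1.png',b[:,:,::-1])
E
```

```text
large [347.1 217.6] [20.9 22.6] top-> [ 0.4684 -0.1611  0.0154] | side [358.7 202.8] [12.1 18.1] [ 0.4645 -0.1558  0.011 ]
middle [290.8 218.1] [16.8 18. ] top-> [0.4703 0.0063 0.014 ] | side [332.2 221.7] [11.8 16. ] [0.4686 0.0105 0.01  ]
small [207.5 174.9] [13.  13.8] top-> [0.6077 0.2576 0.0126] | side [244.4 243.3] [11.2 13.7] [0.6065 0.2616 0.009 ]
cap [225.  229.6] [12.1 12.2] top-> [0.4381 0.1994 0.0238] | side [304.4 250.6] [11.3 16.2] [0.4366 0.2066 0.017 ]
```

View pics/a1.png

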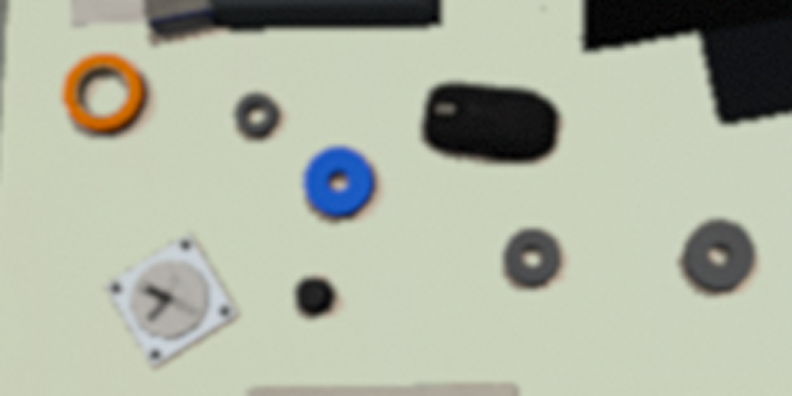

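View pics/b1.png

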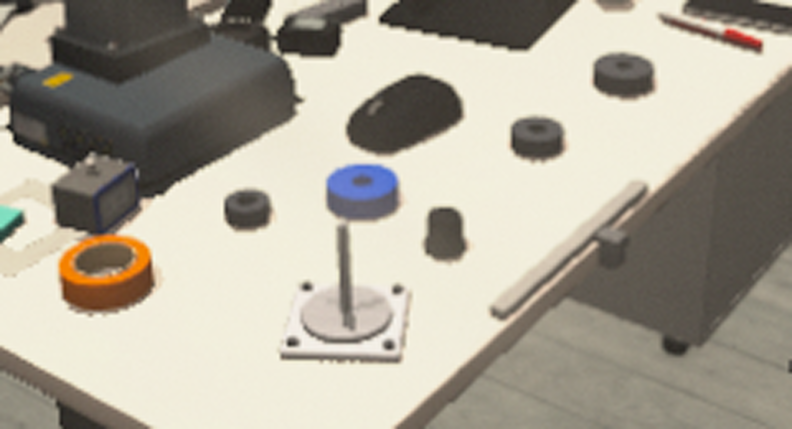

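The crops show the stand with its four dark plate bolts. In the top view they're near (165,227), (186,214), (198,234) and (177,248). In the side view they're near (263,267), (290,268), (288,284) and (258,284), with the spindle tip at (274,248). I'll locate the stand from the bolts.

Run:
```python
from meas import *
T=cap('top'); S=cap('side')
tb=[(165.2,227),(186,214),(197.9,234.2),(177,247.6)]; sb=[(262.7,267),(290.3,267.9),(287.9,284.5),(258.5,283.6)]
def cen(c,uv,r=3):
    g=c['img'].max(2).astype(float); u,v=np.round(uv).astype(int); w=g[v-r:v+r+1,u-r:u+r+1]
    k=np.clip(np.median(w)-20-w,0,None); y,x=np.mgrid[v-r:v+r+1,u-r:u+r+1]
    return [(k*x).sum()/k.sum(),(k*y).sum()/k.sum()]
for n,c,l in(('top',T,tb),('side',S,sb)):
    P=onz(c,[cen(c,p) for p in l],.008); print(n,P.round(4)[:,:2].tolist(),'centre',P.mean(0).round(4), 'sides',np.linalg.norm(P-np.roll(P,1,0),axis=1).round(4))
# spindle tip in side: rows of dark vertical strip
g=S['img'].max(2); print(g[244:270,266:282])
# blue decoy, for cross-camera bias
for n,c in(('top',T),('side',S)):
    i=c['img'].astype(int); m=((i[:,:,2]>i[:,:,0]+60)&(np.mgrid[:400,:640][1]<300)&(np.mgrid[:400,:640][0]>150)).astype(np.uint8)
    k,_=cv2.findContours(m,0,1); k=max(k,key=cv2.contourArea); (a,b),ax,_=cv2.fitEllipse(k); print(n,a,b,ax,onz(c,[[a,b]],.011)[0].round(4))
```

```text
top [[0.4519, 0.3825], [0.4906, 0.3207], [0.4291, 0.2831], [0.391, 0.3444]] centre [0.4407 0.3327 0.008 ] sides [0.0718 0.0729 0.0721 0.0722]
side [[0.4903, 0.3193], [0.429, 0.282], [0.3909, 0.3429], [0.4492, 0.3842]] centre [0.4399 0.3321 0.008 ] sides [0.0768 0.0717 0.0718 0.0715]
[[240 240 240 231 187 130 108 109 109 108 107 112 108 109 109 108]
 [240 241 240 241 234 194 141 135 118 112 109 109 111 109 109 109]
 [240 241 240 240 241 234 212 201 175 141 142 140 141 142 141 141]
 [240 241 241 241 240 238 231 213 197 189 217 218 216 217 217 217]
 [241 241 241 241 240 232 194 169 162 195 241 240 240 241 240 241]
 [241 241 241 241 241 226 154 128 121 183 240 241 241 242 240 239]
 [242 242 241 241 241 227 161 116 114 171 235 240 240 241 241 240]
 [241 242 242 241 240 229 160 112 114 158 226 240 241 241 241 241]
 [242 242 242 242 241 228 162 113 113 157 226 241 241 240 241 240]
 [242 242 242 241 241 229 161 112 111 158 226 241 241 240 241 240]
 [242 241 242 241 241 229 158 112 111 156 225 241 241 241 241 241]
 [242 242 242 241 241 230 157 111 108 157 227 241 241 241 241 240]
 [242 241 24
[... 435 characters left out ...]
 242 242 242 241 241]
 [242 242 242 242 242 242 222 104 105 122 197 242 242 242 241 242]
 [241 242 242 242 242 242 224 104 106 115 189 242 241 242 241 242]
 [238 242 242 242 241 236 216 105 103 112 186 242 242 243 242 242]
 [240 242 242 241 233 228 202 105 105 111 173 230 230 233 234 236]
 [241 235 234 227 221 220 196 115 104 109 160 214 215 218 219 222]
 [230 222 221 213 214 214 192 123 102 107 159 213 212 212 213 213]
 [218 213 213 212 212 214 190 119 104 103 151 210 211 211 212 213]]
top 232.1414337158203 194.47512817382812 (19.463117599487305, 19.9847412109375) [0.546  0.1822 0.011 ]
side 156.85121154785156 248.5100860595703 (14.179777145385742, 30.313138961791992) [0.7845 0.4238 0.011 ]
```

The stand centre agrees in both views at about (0.440, 0.3325). The weights come from the top view: large (0.468, -0.160), middle (0.470, 0.007), small (0.607, 0.259) and cap (0.438, 0.201). I'll move to the large weight now and square the tool to the world axes on the way.

```bash
cat >> h.py <<'E'
def go(x,y,z,yaw=None):
    s=monitor.read_state(); q=R.from_quat(s['tool_rot'])
    d=q.inv().apply(np.array([x,y,z])-s['position'])*100
    t=R.from_matrix([[1,0,0],[0,-1,0],[0,0,-1]]) 
    if yaw is not None: t=R.from_euler('z',yaw,degrees=True)*t
    r=(q.inv()*t).as_rotvec(degrees=True)
    print('delta',d.round(2),'rot',r.round(1),'clk',round(s['clock'],2),'pos',s['position'].round(4),'F',s['ft_force'].round(1),'grip',round(s['grip_width']*85.4,1),round(s['grip_force'],1))
E
python3 -m pendant '{"delta_pos":[[41.3,-30.1,8],[41.3,-30.1,8],[41.3,-30.1,8],[41.3,-30.1,8],[41.3,-30.1,8]],"rot":[[0,0,5],[0,0,10],[0,0,14.7],[0,0,14.7],[0,0,14.7]],"jaw":[8.5,8.5,8.5,8.5,8.5]}' 60
python3 -c "
from h import *
go(.468,-.16,.12,0)"
```

```text
clock: 0.92
position: [0.342, -0.3156, 0.1828]
tool_rot: [1.0, -0.0, 0.0, 0.0]
ft_force: [0.9, -0.3, -0.1]
grip_width: 0.996
grip_force: 0.0
delta [ 12.59 -15.58   6.28] rot [ 0. -0. -0.] clk 0.93 pos [ 0.342  -0.3156  0.1828] F [ 0.9 -0.3 -0.1] grip 85.1 0.0
```

```bash
python3 -m pendant '{"delta_pos":[[12.6,-15.6,10.3],[12.6,-15.6,10.3],[12.6,-15.6,10.3],[12.6,-15.6,10.3],[12.6,-15.6,10.3]],"rot":[[0,0,0],[0,0,0],[0,0,0],[0,0,0],[0,0,0]],"jaw":[8.5,8.5,8.5,8.5,8.5]}' 60
python3 -c "
from h import *
go(.468,-.16,.006,0)
a=cap('top')['img'][170:270,270:430];b=cap('side')['img'][140:240,280:440]
cv2.imwrite('pics/c.png',cv2.resize(np.hstack([a,b]),None,fx=2.5,fy=2.5,interpolation=cv2.INTER_CUBIC)[:,:,::-1])"
```

```text
clock: 1.55
position: [0.4678, -0.1589, 0.0788]
tool_rot: [1.0, 0.002, -0.001, -0.001]
ft_force: [0.1, -0.6, 0.6]
grip_width: 0.998
grip_force: 0.0
delta [0.03 0.12 7.28] rot [-0.1  0.1  0.2] clk 1.55 pos [ 0.4678 -0.1589  0.0788] F [ 0.1 -0.6  0.6] grip 85.2 0.0
```

View pics/c.png

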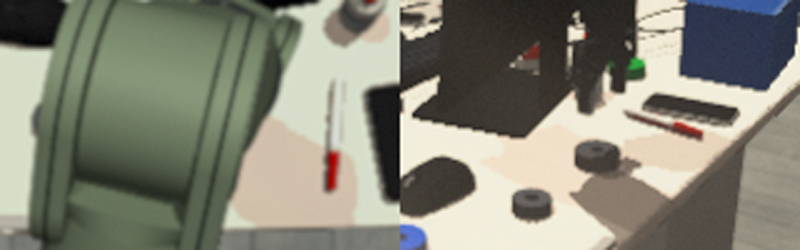

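The top view is blocked by the arm. The side view shows the open fingers above and behind the ring, which is at about (358,203) in the full picture. I'll descend and close.

```bash
python3 -m pendant '{"delta_pos":[[0,0.1,5],[0,0.1,7.2],[0,0.1,7.2],[0,0.1,7.2]],"rot":[[0,0,0],[0,0,0],[0,0,0],[0,0,0]],"jaw":[8.5,8.5,8.5,8.5]}' 60
python3 -m pendant '{"delta_pos":[[0,0,0],[0,0,0],[0,0,0],[0,0,0],[0,0,0]],"rot":[[0,0,0],[0,0,0],[0,0,0],[0,0,0],[0,0,0]],"jaw":[5.5,5.5,5.5,5.5,5.5]}' 60
python3 -c "
from h import *
go(.468,-.16,.006,0)"
```

```text
clock: 2.15
position: [0.4672, -0.1631, 0.0092]
tool_rot: [1.0, -0.001, 0.001, 0.0]
ft_force: [0.9, -0.5, 0.6]
grip_width: 0.992
grip_force: 0.0
clock: 2.78
position: [0.4675, -0.163, 0.0097]
tool_rot: [1.0, -0.001, 0.001, 0.001]
ft_force: [-4.2, -1.7, 30.6]
grip_width: 0.723
grip_force: 57.6
delta [ 0.05 -0.3   0.37] rot [ 0.1 -0.1 -0.1] clk 2.77 pos [ 0.4675 -0.163   0.0097] F [-4.2 -1.7 30.6] grip 61.7 57.6
```

```bash
python3 -m pendant '{"delta_pos":[[0,0,-2],[0,0,-6],[0,0,-12],[0,0,-12.4],[0,0,-12.4]],"rot":[[0,0,0],[0,0,0],[0,0,0],[0,0,0],[0,0,0]],"jaw":[5.5,5.5,5.5,5.5,5.5]}' 80
python3 -c "
from h import *
go(.44,.332,.13,0)
for i in range(4): s=monitor.read_state();print(s['position'])
b=cap('side')['img'][100:240,280:440]
go(.44,.332,.13,0)
cv2.imwrite('pics/d.png',cv2.resize(b,None,fx=4,fy=4,interpolation=cv2.INTER_CUBIC)[:,:,::-1])"
```

```text
clock: 3.4
position: [0.4669, -0.1621, 0.1318]
tool_rot: [1.0, -0.0, 0.0, -0.0]
ft_force: [0.3, 0.2, -5.8]
grip_width: 0.7
grip_force: 88.5
delta [ -2.71 -49.41   0.19] rot [-0. -0. -0.] clk 3.4 pos [ 0.4669 -0.1621  0.1318] F [ 0.3  0.2 -5.8] grip 59.8 88.5
[ 0.46688446 -0.16207098  0.13182647]
[ 0.46688446 -0.16207098  0.13182647]
[ 0.46688446 -0.16207098  0.13182647]
[ 0.46688446 -0.16207098  0.13182647]
delta [ -2.69 -49.4    0.15] rot [-0.   0.1 -0. ] clk 3.45 pos [ 0.4666 -0.162   0.1312] F [-0.2 -0.5 -4.8] grip 60.1 88.5
```

View pics/d.png

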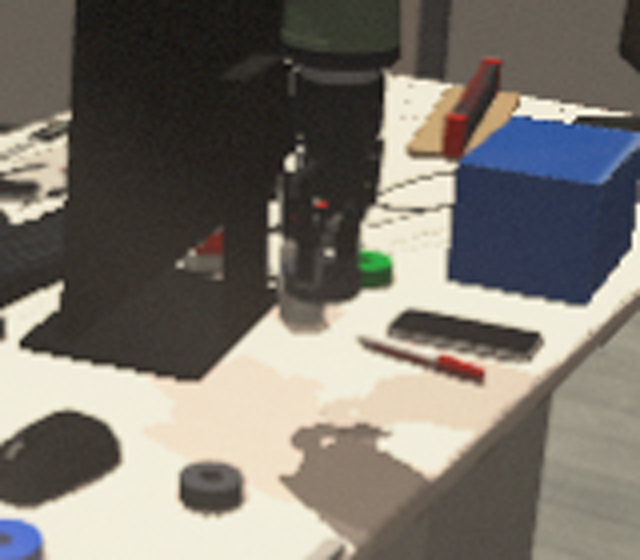

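The ring is lifted and the wrist reads about -5 N. I'll carry it over to the stand.

```bash
python3 -m pendant '{"delta_pos":[[-0.3,-5,-0.5],[-0.6,-11,-1],[-1,-17,-1],[-1.3,-23,-1],[-1.5,-29,-1]],"rot":[[0,0,0],[0,0,0],[0,0,0],[0,0,0],[0,0,0]],"jaw":[5.5,5.5,5.5,5.5,5.5]}' 80
python3 -c "
from h import *
go(.44,.332,.14,0)"
```

```text
clock: 4.08
position: [0.4514, 0.1294, 0.1407]
tool_rot: [1.0, -0.0, -0.001, 0.0]
ft_force: [1.2, 0.5, -5.4]
grip_width: 0.698
grip_force: 88.7
delta [ -1.16 -20.26   0.06] rot [ 0.1  0.1 -0.1] clk 4.08 pos [0.4514 0.1294 0.1407] F [ 1.2  0.5 -5.4] grip 59.6 88.7
```

```bash
python3 -m pendant '{"delta_pos":[[-0.4,-5,0],[-0.8,-11,0],[-1.1,-17,0],[-1.2,-20.3,0],[-1.2,-20.3,0]],"rot":[[0,0,0],[0,0,0],[0,0,0],[0,0,0],[0,0,0]],"jaw":[5.5,5.5,5.5,5.5,5.5]}' 80
python3 -m pendant '{"delta_pos":[[0,0,0],[0,0,0]],"rot":[[0,0,0],[0,0,0]],"jaw":[5.5,5.5]}'
python3 -c "
from h import *
go(.44,.332,.12,0)
b=cap('side')['img'][150:300,190:350]
cv2.imwrite('pics/e.png',cv2.resize(b,None,fx=4,fy=4,interpolation=cv2.INTER_CUBIC)[:,:,::-1])"
```

```text
clock: 4.7
position: [0.439, 0.3327, 0.14]
tool_rot: [1.0, 0.001, -0.001, 0.001]
ft_force: [-0.2, -0.5, -4.5]
grip_width: 0.703
grip_force: 88.8
clock: 4.95
position: [0.4406, 0.3296, 0.1416]
tool_rot: [1.0, -0.001, -0.0, 0.0]
ft_force: [-0.3, -0.2, -5.0]
grip_width: 0.697
grip_force: 88.8
delta [-0.05 -0.24  2.16] rot [ 0.   0.  -0.1] clk 4.95 pos [0.4406 0.3296 0.1416] F [-0.3 -0.2 -5. ] grip 59.5 88.8
```

View pics/e.png

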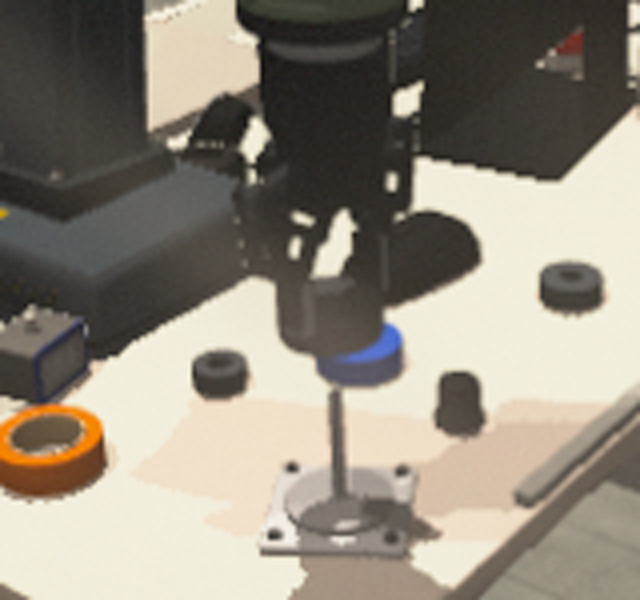

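The ring is held at about (273,230) in the full side picture, right above the spindle tip at (273.5,247). I'll measure how far it's off sideways at sub-pixel level.

```bash
cat > lat.py <<'E'
from h import *
import sys
def edges(row,u0,u1,thr):
    k=np.arange(u0,u1); d=row[u0:u1]<thr; i=np.where(d)[0]; a,b=i[0],i[-1]
    f=lambda p,q:k[p]+(row[k[p]]-thr)/(row[k[p]]-row[k[q]]) if 0<=q<len(k) else k[p]
    return f(a-1,a)if a>0 else k[a],(f(b+1,b)*1. if b+1>=len(k) else k[b]+(thr-row[k[b]])/(row[k[b+1]]-row[k[b]]))
def lateral(c,r0,r1,u0,u1,thr=150):
    g=c['img'].max(2).astype(float)
    return [(v,)+tuple(np.round(edges(g[v],u0,u1,thr),2)) for v in range(r0,r1)]
E
python3 - <<'E'
from lat import *
S=cap('side'); s=monitor.read_state()
for z in(.0,.05,.093,.13,.143): print(z,proj(S,[[.44,.3325,z]]).round(2), 'tcp xy',proj(S,[[*s['position'][:2],z]]).round(2))
print('px per mm x,y',(proj(S,[[.45,.3325,.1],[.44,.3425,.1]])-proj(S,[[.44,.3325,.1]])).round(2)/10)
g=S['img'].max(2)
print(g[222:240:2,256:292])
for r in lateral(S,250,266,264,284): print(r, round((r[1]+r[2])/2,2))
E
```

```text
0.0 [[274.53 277.99]] tcp xy [[274.97 277.43]]
0.05 [[273.81 261.39]] tcp xy [[274.26 260.85]]
0.093 [[273.17 246.52]] tcp xy [[273.63 246.  ]]
0.13 [[272.61 233.26]] tcp xy [[273.08 232.76]]
0.143 [[272.41 228.5 ]] tcp xy [[272.88 228.01]]
px per mm x,y [[-0.321 -0.123]
 [-0.264  0.179]]
[[236 236 215  95  83  84  84  81  83  90  99  94  92 107 104  98  99 100
   95  87  82  70  71  73  71  66  68  66  63  66  69  59  61  62  58  59]
 [236 237 216 100  85  87  85  86  83  89 101 101  90  85  81  82  80  80
   79  78  77  75  74  74  73  70  71  72  72  67  64  62  63  60  64  68]
 [237 237 218 103  90  88  87  85  86  92 104 102  96  87  86  85  85  83
   84  81  80  80  76  77  74  75  74  72  71  77 102 121 122 153 195 225]
 [237 238 222 131  87  88  87  89  90  95 105 106  97  89  90  87  88  86
   86  83  80  83  80  82  77  77  78  77  75 112 202 241 240 240 241 240]
 [237 237 223 136  86  88  88  89  92  93 103 105 100  90  90  93  91  89
   92  88  88  89  88  85  84  81  80  81  77 102 171 218 230 241 242 241]
 [238 238 227 157  94  98  93  93  91  95 106 106 100  95  93  93
[... 671 characters left out ...]
(274.94)) 273.48
(253, np.float64(272.04), np.float64(274.98)) 273.51
(254, np.float64(272.04), np.float64(274.94)) 273.49
(255, np.float64(271.99), np.float64(274.96)) 273.48
(256, np.float64(272.26), np.float64(275.13)) 273.7
(257, np.float64(272.41), np.float64(275.29)) 273.85
(258, np.float64(272.4), np.float64(275.31)) 273.86
(259, np.float64(272.4), np.float64(275.31)) 273.86
(260, np.float64(272.39), np.float64(275.29)) 273.84
(261, np.float64(272.51), np.float64(275.29)) 273.9
(262, np.float64(272.58), np.float64(275.31)) 273.94
(263, np.float64(272.59), np.float64(275.42)) 274.0
(264, np.float64(272.59), np.float64(275.55)) 274.07
(265, np.float64(272.55), np.float64(275.56)) 274.06
```

The offset is about 1 mm, well inside the 4.5 mm clearance. I'll lower it, watching the forces.

```bash
python3 -m pendant '{"delta_pos":[[-0.1,0,2],[-0.1,0,3.5],[-0.1,0,4.5],[-0.1,0,5.5],[-0.1,0,6.5]],"rot":[[0,0,0],[0,0,0],[0,0,0],[0,0,0],[0,0,0]],"jaw":[5.5,5.5,5.5,5.5,5.5]}' 80
python3 -c "
from h import *
go(.44,.332,.026,0)
b=cap('side')['img'][150:300,190:350]
cv2.imwrite('pics/f.png',cv2.resize(b,None,fx=4,fy=4,interpolation=cv2.INTER_CUBIC)[:,:,::-1])"
```

```text
clock: 5.68
position: [0.4395, 0.3308, 0.0765]
tool_rot: [1.0, -0.0, 0.0, -0.0]
ft_force: [0.3, 0.1, -3.9]
grip_width: 0.703
grip_force: 88.8
delta [ 0.05 -0.12  5.05] rot [-0. -0. -0.] clk 5.67 pos [0.4395 0.3308 0.0765] F [ 0.3  0.1 -3.9] grip 60.0 88.8
```

View pics/f.png

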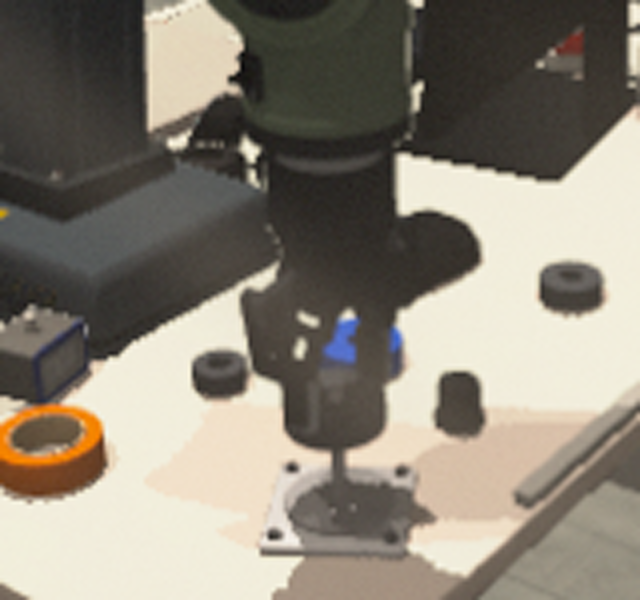

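The spindle has gone up through the ring, at about (274,262), and there's no side force. Continuing down.

```bash
python3 -m pendant '{"delta_pos":[[0,0,1.5],[0,0,3],[0,0,4],[0,0,4.6],[0,0,4.8]],"rot":[[0,0,0],[0,0,0],[0,0,0],[0,0,0],[0,0,0]],"jaw":[5.5,5.5,5.5,5.5,5.5]}' 80
python3 -m pendant '{"delta_pos":[[0,0,0.1],[0,0,0.2]],"rot":[[0,0,0],[0,0,0]],"jaw":[5.5,5.5]}' 80
python3 -c "
from h import *
go(.44,.332,.026,0)
S=cap('side');g=S['img'].max(2)
print(g[262:290:1,274])
print(proj(S,[[.44,.3005,.014],[.44,.3645,.014],[.418,.356,.014],[.418,.356,.018],[.418,.356,.022]]).round(1))"
```

```text
clock: 6.35
position: [0.4394, 0.3307, 0.0288]
tool_rot: [1.0, -0.0, -0.0, -0.0]
ft_force: [0.2, 0.1, -4.0]
grip_width: 0.699
grip_force: 88.8
clock: 6.6
position: [0.4395, 0.3308, 0.0272]
tool_rot: [1.0, -0.0, 0.0, -0.0]
ft_force: [-0.4, -0.6, -4.3]
grip_width: 0.702
grip_force: 88.8
delta [ 0.05 -0.12  0.12] rot [-0. -0. -0.] clk 6.6 pos [0.4395 0.3308 0.0272] F [-0.4 -0.6 -4.3] grip 59.9 88.8
[ 94  92  90  92  90  81  69  64  64  65  63  65  66  63  62  64  64  66
  78  82  89  92 110 116 120 116 106 141]
[[282.2 267.4]
 [266.1 279.7]
 [275.3 281.1]
 [275.2 279.7]
 [275.2 278.4]]
```

```bash
python3 -m pendant '{"delta_pos":[[0,0,0.1],[0,0,0.2],[0,0,0.2]],"rot":[[0,0,0],[0,0,0],[0,0,0]],"jaw":[5.5,5.5,5.5]}' 80
python3 -m pendant '{"delta_pos":[[0,0,0],[0,0,0],[0,0,0],[0,0,0]],"rot":[[0,0,0],[0,0,0],[0,0,0],[0,0,0]],"jaw":[7,8.5,8.5,8.5]}' 60
python3 -m pendant '{"delta_pos":[[0,0,-2],[0,0,-6],[0,0,-11],[0,0,-13],[0,0,-13]],"rot":[[0,0,0],[0,0,0],[0,0,0],[0,0,0],[0,0,0]],"jaw":[8.5,8.5,8.5,8.5,8.5]}' 60
python3 -c "
from h import *
go(.47,.006,.08,0)
b=cap('side')['img'][150:300,190:350]
cv2.imwrite('pics/g.png',cv2.resize(b,None,fx=4,fy=4,interpolation=cv2.INTER_CUBIC)[:,:,::-1])"
```

```text
clock: 7.02
position: [0.4394, 0.3307, 0.025]
tool_rot: [1.0, -0.0, -0.0, -0.0]
ft_force: [0.7, 0.2, -4.5]
grip_width: 0.701
grip_force: 88.8
clock: 7.52
position: [0.4394, 0.3308, 0.0251]
tool_rot: [1.0, -0.0, 0.0, -0.0]
ft_force: [-0.8, -0.2, -0.4]
grip_width: 0.995
grip_force: 0.0
clock: 8.15
position: [0.4397, 0.3311, 0.1562]
tool_rot: [1.0, -0.0, 0.001, -0.001]
ft_force: [0.0, 0.2, 0.5]
grip_width: 0.999
grip_force: 0.0
delta [ 3.03 32.52  7.57] rot [-0.1 -0.1 -0. ] clk 8.15 pos [0.4397 0.3311 0.1562] F [0.  0.2 0.5] grip 85.3 0.0
```

View pics/g.png

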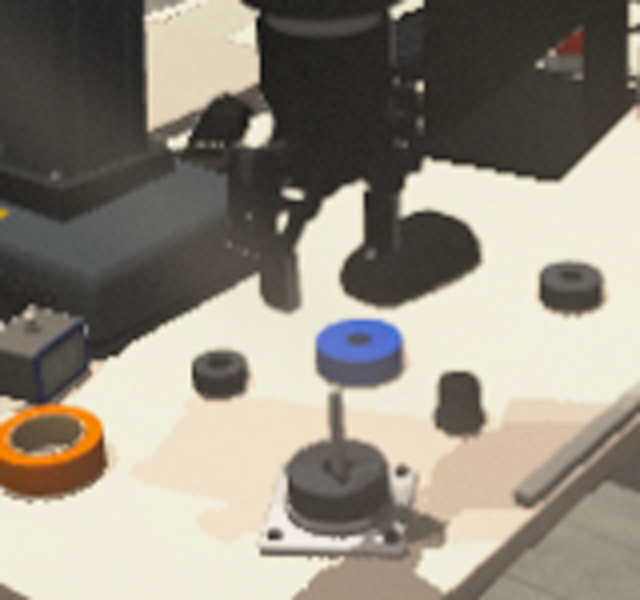

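The large ring sits flat on the pan at about (274,271). Next is the middle weight.

```bash
python3 -m pendant '{"delta_pos":[[0.6,6,1],[1.2,12,3],[1.8,18.5,5],[2.4,24.5,7],[3,30.5,8]],"rot":[[0,0,0],[0,0,0],[0,0,0],[0,0,0],[0,0,0]],"jaw":[8.5,8.5,8.5,8.5,8.5]}' 60
python3 -c "
from h import *
go(.47,.006,.004,0)"
```

```text
clock: 8.82
position: [0.4678, 0.0302, 0.0745]
tool_rot: [1.0, -0.0, -0.001, -0.0]
ft_force: [0.8, -0.8, 0.9]
grip_width: 0.993
grip_force: 0.0
delta [0.23 2.42 7.05] rot [-0.   0.1 -0. ] clk 8.82 pos [0.4678 0.0302 0.0745] F [ 0.8 -0.8  0.9] grip 84.8 0.0
```

```bash
python3 -m pendant '{"delta_pos":[[0.2,2.4,2.5],[0.2,2.4,5],[0.2,2.4,6.9],[0.2,2.4,6.9],[0.2,2.4,6.9]],"rot":[[0,0,0],[0,0,0],[0,0,0],[0,0,0],[0,0,0]],"jaw":[8.5,8.5,8.5,8.5,8.5]}' 60
python3 -m pendant '{"delta_pos":[[0,0,0],[0,0,0],[0,0,0],[0,0,0],[0,0,0]],"rot":[[0,0,0],[0,0,0],[0,0,0],[0,0,0],[0,0,0]],"jaw":[4.3,4.3,4.3,4.3,4.3]}' 60
python3 -m pendant '{"delta_pos":[[0,0,-2],[0,0,-6],[0,0,-11],[0,0,-14],[0,0,-14]],"rot":[[0,0,0],[0,0,0],[0,0,0],[0,0,0],[0,0,0]],"jaw":[4.3,4.3,4.3,4.3,4.3]}' 60
python3 -c "
from h import *
go(.44,.332,.145,0)"
```

```text
clock: 9.45
position: [0.4704, 0.0079, 0.0074]
tool_rot: [1.0, -0.0, -0.0, -0.0]
ft_force: [-0.1, 0.8, 0.2]
grip_width: 0.998
grip_force: 0.0
clock: 10.07
position: [0.4708, 0.0077, 0.0082]
tool_rot: [1.0, -0.001, 0.001, 0.0]
ft_force: [-2.2, -0.6, 24.5]
grip_width: 0.576
grip_force: 57.9
clock: 10.7
position: [0.4711, 0.0082, 0.1488]
tool_rot: [1.0, -0.0, 0.002, -0.0]
ft_force: [-0.6, -0.1, -2.8]
grip_width: 0.576
grip_force: 63.4
delta [ -3.13 -32.38   0.38] rot [-0.  -0.2 -0. ] clk 10.7 pos [0.4711 0.0082 0.1488] F [-0.6 -0.1 -2.8] grip 49.2 63.4
```

```bash
python3 -m pendant '{"delta_pos":[[-0.5,-5,0],[-1,-11,0],[-1.6,-17,0],[-2.2,-23,0],[-2.8,-29,0]],"rot":[[0,0,0],[0,0,0],[0,0,0],[0,0,0],[0,0,0]],"jaw":[4.3,4.3,4.3,4.3,4.3]}' 60
python3 -c "
from h import *
go(.4395,.3315,.145,0)"
```

```text
clock: 11.32
position: [0.4419, 0.2998, 0.146]
tool_rot: [1.0, -0.0, -0.001, 0.0]
ft_force: [1.5, -0.3, -3.2]
grip_width: 0.57
grip_force: 63.5
delta [-0.24 -3.17  0.1 ] rot [ 0.   0.1 -0. ] clk 11.32 pos [0.4419 0.2998 0.146 ] F [ 1.5 -0.3 -3.2] grip 48.7 63.5
```

```bash
python3 -m pendant '{"delta_pos":[[-0.2,-2,0],[-0.2,-3.2,0],[-0.2,-3.2,0.5],[-0.2,-3.2,1],[-0.2,-3.2,1]],"rot":[[0,0,0],[0,0,0],[0,0,0],[0,0,0],[0,0,0]],"jaw":[4.3,4.3,4.3,4.3,4.3]}' 60
python3 - <<'E'
from lat import *
S=cap('side'); s=monitor.read_state(); go(.4395,.3315,.12,0)
z=s['position'][2]-.008
print('expected ring mid',proj(S,[[.4395,.3315,z+.01]]).round(2),'tip',proj(S,[[.4395,.3315,.093]]).round(2))
g=S['img'].max(2); print(g[224:250:2,256:292])
E
```

```text
clock: 11.95
position: [0.441, 0.3289, 0.1368]
tool_rot: [1.0, -0.001, -0.0, 0.0]
ft_force: [0.6, -0.1, -2.7]
grip_width: 0.572
grip_force: 63.5
delta [-0.15 -0.23  1.71] rot [ 0.   0.  -0.1] clk 12.0 pos [0.441  0.3292 0.1371] F [-1.1 -0.1 -2.1] grip 48.6 63.5
expected ring mid [[272.9  229.83]] tip [[273.59 246.4 ]]
[[237 236 237 236 212  86  85  85  82  85  84  90 102  97  93 104 102  99
   96  88  81  75  75  71  74  70  70  68  76  79  66  62  60  60  62  67]
 [237 237 238 238 213  96  84  86  85  84  86  96 105  96  88  89  84  84
   82  83  79  78  77  77  74  76  74  80 102 121 119 122 124 152 194 227]
 [237 238 237 236 219 117  88  86  88  86  89  95 102 100  95  86  85  84
   84  83  82  82  81  78  76  79  77 114 203 240 241 241 241 241 241 241]
 [238 238 238 238 220 119  86  87  87  87  89  95 105 103  94  86  90  89
   87  84  88  83  84  83  81  81  79  94 163 209 213 216 229 240 241 240]
 [239 238 238 239 229 177  93  90  88  91  87  97 107 105  98  90  93  93
   89  92  89  87  87  85  82  83  82  95 164 208 208 208 209 211 230 241]
 [240 238 237 239 238 237 222 120  
[... 457 characters left out ...]
 239 218 112  98 100 100 109
  119 128 147 153 153 154 156 149 135 128 107  97  94  94  92  92 139 211]
 [240 240 240 240 239 240 239 240 239 239 238 240 221 133 100  99 101  99
   99 102 101 103 101 101  99 101  98  98  96  99  93  94  94  97 144 216]
 [240 240 240 241 240 240 240 240 240 240 239 239 239 230 180 124 101 100
  101 103  99 101 100 100 102  98 100  98  99  97  98 107 127 168 222 240]
 [240 240 240 241 240 241 240 240 241 241 240 240 240 240 239 233 201 164
  145 129 134 133 134 134 135 133 135 136 159 201 214 224 239 239 239 238]
 [241 241 241 242 241 241 241 241 240 240 240 239 240 240 240 227 158 106
  109 179 239 239 239 240 239 239 239 239 239 239 240 239 239 239 239 239]]
```

```bash
python3 -m pendant '{"delta_pos":[[-0.2,-0.1,1],[-0.2,-0.1,2.5],[-0.2,-0.1,3.5],[-0.2,-0.1,4.5],[-0.2,-0.1,5.5]],"rot":[[0,0,0],[0,0,0],[0,0,0],[0,0,0],[0,0,0]],"jaw":[4.3,4.3,4.3,4.3,4.3]}' 60
python3 -c "
from h import *
go(.4395,.3315,.047,0)"
```

```text
clock: 12.62
position: [0.4388, 0.3309, 0.0814]
tool_rot: [1.0, -0.0, -0.0, -0.0]
ft_force: [0.6, -0.4, -3.4]
grip_width: 0.575
grip_force: 63.5
delta [ 0.07 -0.06  3.44] rot [-0.  0. -0.] clk 12.62 pos [0.4388 0.3309 0.0814] F [ 0.6 -0.4 -3.4] grip 49.1 63.5
```

```bash
python3 -m pendant '{"delta_pos":[[0,0,1.2],[0,0,2.4],[0,0,3.2],[0,0,3.4],[0,0,3.4]],"rot":[[0,0,0],[0,0,0],[0,0,0],[0,0,0],[0,0,0]],"jaw":[4.3,4.3,4.3,4.3,4.3]}' 60
python3 -m pendant '{"delta_pos":[[0,0,0.1],[0,0,0.2],[0,0,0.2]],"rot":[[0,0,0],[0,0,0],[0,0,0]],"jaw":[4.3,4.3,4.3]}' 60
python3 -m pendant '{"delta_pos":[[0,0,0],[0,0,0],[0,0,0],[0,0,0]],"rot":[[0,0,0],[0,0,0],[0,0,0],[0,0,0]],"jaw":[6,8.5,8.5,8.5]}' 60
python3 -m pendant '{"delta_pos":[[0,0,-2],[0,0,-6],[0,0,-10],[0,0,-11],[0,0,-11]],"rot":[[0,0,0],[0,0,0],[0,0,0],[0,0,0],[0,0,0]],"jaw":[8.5,8.5,8.5,8.5,8.5]}' 60
python3 -c "
from h import *
go(.607,.257,.10,0)
b=cap('side')['img'][150:300,190:350]
cv2.imwrite('pics/i.png',cv2.resize(b,None,fx=4,fy=4,interpolation=cv2.INTER_CUBIC)[:,:,::-1])"
```

```text
clock: 13.25
position: [0.4388, 0.331, 0.0483]
tool_rot: [1.0, -0.0, 0.0, -0.0]
ft_force: [-0.3, -0.2, -3.8]
grip_width: 0.574
grip_force: 63.5
clock: 13.62
position: [0.4388, 0.331, 0.0462]
tool_rot: [1.0, -0.0, 0.0, -0.0]
ft_force: [-0.6, 0.3, -3.4]
grip_width: 0.57
grip_force: 63.5
clock: 14.12
position: [0.4388, 0.331, 0.0462]
tool_rot: [1.0, -0.0, 0.0, -0.0]
ft_force: [-0.2, 0.7, 0.4]
grip_width: 0.991
grip_force: 0.0
clock: 14.75
position: [0.4387, 0.3311, 0.1561]
tool_rot: [1.0, -0.0, 0.0, -0.0]
ft_force: [1.3, 0.1, 0.6]
grip_width: 0.998
grip_force: 0.0
delta [16.84  7.4   5.61] rot [-0. -0. -0.] clk 14.75 pos [0.4387 0.3311 0.1561] F [1.3 0.1 0.6] grip 85.2 0.0
```

View pics/i.png

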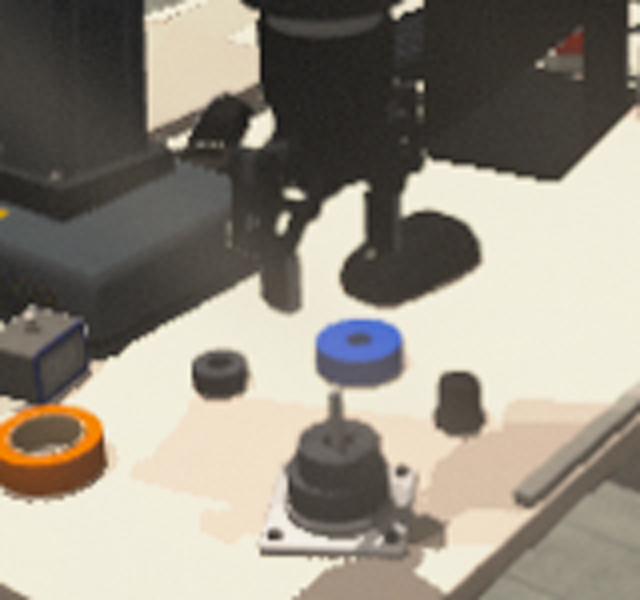

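The middle ring is seated flat at about (274,263). Next is the small weight.

```bash
python3 -m pendant '{"delta_pos":[[5,2.2,1],[10,4.4,3],[15,6.6,5],[16.8,7.4,7],[16.8,7.4,8]],"rot":[[0,0,0],[0,0,0],[0,0,0],[0,0,0],[0,0,0]],"jaw":[8.5,8.5,8.5,8.5,8.5]}' 60
python3 -c "
from h import *
go(.607,.258,.004,0)
b=cap('side')['img'][150:300,170:330]
cv2.imwrite('pics/j.png',cv2.resize(b,None,fx=4,fy=4,interpolation=cv2.INTER_CUBIC)[:,:,::-1])"
```

```text
clock: 15.42
position: [0.6066, 0.2552, 0.0733]
tool_rot: [1.0, -0.001, -0.001, 0.001]
ft_force: [-0.3, -0.1, -0.8]
grip_width: 1.0
grip_force: 0.0
delta [ 0.06 -0.29  6.93] rot [ 0.1  0.2 -0.2] clk 15.43 pos [0.6066 0.2552 0.0733] F [-0.3 -0.1 -0.8] grip 85.4 0.0
```

View pics/j.png

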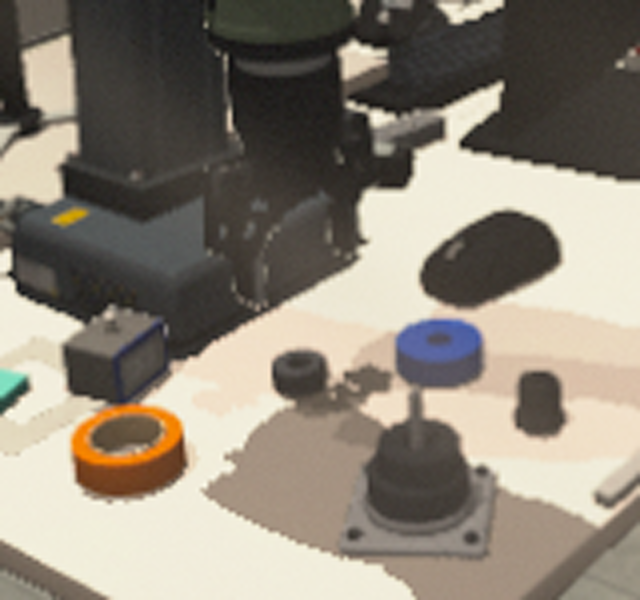

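The gripper is above the small ring, which is at about (245,243), with the blue decoy and the tape clear of the finger path. I'll descend, grip and lift.

```bash
python3 -m pendant '{"delta_pos":[[0,-0.2,3],[0,-0.2,6],[0,-0.2,6.8],[0,-0.2,6.8]],"rot":[[0,0,0],[0,0,0],[0,0,0],[0,0,0]],"jaw":[8.5,8.5,8.5,8.5]}' 50
python3 -m pendant '{"delta_pos":[[0,0,0],[0,0,0],[0,0,0],[0,0,0],[0,0,0]],"rot":[[0,0,0],[0,0,0],[0,0,0],[0,0,0],[0,0,0]],"jaw":[3,3,3,3,3]}' 50
python3 -m pendant '{"delta_pos":[[0,0,0],[0,0,-2],[0,0,-6],[0,0,-11],[0,0,-14.5]],"rot":[[0,0,0],[0,0,0],[0,0,0],[0,0,0],[0,0,0]],"jaw":[3,3,3,3,3]}' 50
python3 -c "
from h import *
go(.4392,.3315,.15,0)"
```

```text
clock: 15.98
position: [0.6064, 0.2593, 0.0086]
tool_rot: [1.0, -0.0, -0.0, -0.0]
ft_force: [-0.3, -0.7, -0.2]
grip_width: 0.993
grip_force: 0.0
clock: 16.6
position: [0.607, 0.2589, 0.0093]
tool_rot: [1.0, -0.0, 0.0, -0.0]
ft_force: [-4.9, -1.4, 11.9]
grip_width: 0.438
grip_force: 48.7
clock: 17.23
position: [0.607, 0.2588, 0.1567]
tool_rot: [1.0, -0.0, 0.001, -0.0]
ft_force: [-0.1, 0.3, -2.8]
grip_width: 0.436
grip_force: 50.5
delta [-16.79  -7.25   0.64] rot [-0.1 -0.1 -0.1] clk 17.23 pos [0.607  0.2588 0.1567] F [-0.1  0.3 -2.8] grip 37.2 50.5
```

```bash
python3 -m pendant '{"delta_pos":[[-4,-1.7,0],[-9,-3.9,0],[-14,-6,0],[-16.8,-7.2,0],[-16.8,-7.2,1]],"rot":[[0,0,0],[0,0,0],[0,0,0],[0,0,0],[0,0,0]],"jaw":[3,3,3,3,3]}' 50
python3 -m pendant '{"delta_pos":[[0,0,0.5],[0,0,0.5]],"rot":[[0,0,0],[0,0,0]],"jaw":[3,3]}' 50
python3 - <<'E'
from lat import *
S=cap('side'); s=monitor.read_state(); go(.4392,.3315,.12,0)
z=s['position'][2]-.009
print('expected ring mid',proj(S,[[.4392,.3315,z+.009]]).round(2),'tip',proj(S,[[.4392,.3315,.093]]).round(2))
g=S['img'].max(2); print(g[222:252:2,256:292])
E
```

```text
clock: 17.85
position: [0.4373, 0.3326, 0.1447]
tool_rot: [1.0, 0.001, 0.0, -0.001]
ft_force: [0.6, -0.5, -2.7]
grip_width: 0.433
grip_force: 50.5
clock: 18.1
position: [0.4394, 0.3302, 0.138]
tool_rot: [1.0, -0.001, -0.0, 0.0]
ft_force: [-0.1, -0.1, -2.2]
grip_width: 0.435
grip_force: 50.5
delta [-0.02 -0.12  1.82] rot [ 0.  -0.  -0.1] clk 18.15 pos [0.4394 0.3303 0.1382] F [ 0.2 -0.7 -1.4] grip 37.4 50.5
expected ring mid [[273.01 230.18]] tip [[273.69 246.44]]
[[236 236 237 237 232 207 149  81  81  83  82  76  80  86  90 101 182 240
  229 166  70  71  68  67  65  67  68  79  69  63  61  63  59  60  62  61]
 [237 237 237 236 237 232 188  86  84  82  79  82  85  92 101  96  96 115
  126 112  81  72  70  71  68  68  71  80  76  63  65  64  62  60  66  68]
 [238 237 237 237 237 237 212  87  87  87  84  86  87  95  99  99  91  83
   85  81  80  78  78  76  74  72  74  96 115 121 121 122 123 150 194 227]
 [238 238 237 237 238 237 214  95  88  88  89  88  89  95 106 101  90  88
   85  85  84  82  80  79  93 158 224 239 241 241 240 241 241 240 241 240]
 [237 238 238 237 237 237 219 117  8
[... 903 characters left out ...]
 240 222 130 100  98 100 102
  104 103 103 103 103 101 103 103  98 101  99  99  96  95  95  96 144 215]
 [241 240 240 241 240 240 239 241 240 239 240 239 239 230 180 125 102 100
  103 101 101 102 104 100 100 101  99 100  99  98  99 103 129 167 221 240]
 [242 241 241 240 240 241 241 240 241 239 241 240 239 239 239 232 201 164
  145 129 135 137 134 134 136 135 135 139 162 199 215 226 239 240 240 239]
 [241 242 241 242 241 241 242 241 240 241 239 241 239 240 240 228 162 106
  106 179 239 239 240 240 239 239 239 239 240 240 239 239 239 239 240 239]
 [241 241 240 241 241 241 241 240 240 241 240 240 240 241 240 227 155 105
  105 168 233 240 240 238 239 238 240 240 239 240 238 239 238 239 239 239]]
```

```bash
python3 -m pendant '{"delta_pos":[[-0.15,0,1.5],[-0.15,0,2.5],[-0.15,0,3.5],[-0.15,0,4.5],[-0.15,0,5.2]],"rot":[[0,0,0],[0,0,0],[0,0,0],[0,0,0],[0,0,0]],"jaw":[3,3,3,3,3]}' 50
python3 -c "
from h import *
go(.4385,.3315,.068,0)"
```

```text
clock: 18.77
position: [0.4372, 0.3309, 0.0856]
tool_rot: [1.0, -0.0, -0.0, 0.0]
ft_force: [0.4, -0.4, -1.5]
grip_width: 0.434
grip_force: 50.5
delta [ 0.13 -0.06  1.76] rot [ 0.   0.  -0.1] clk 18.77 pos [0.4372 0.3309 0.0856] F [ 0.4 -0.4 -1.5] grip 37.1 50.5
```

```bash
python3 -m pendant '{"delta_pos":[[0,0,0.8],[0,0,1.5],[0,0,1.8],[0,0,1.8]],"rot":[[0,0,0],[0,0,0],[0,0,0],[0,0,0]],"jaw":[3,3,3,3]}' 50
python3 -m pendant '{"delta_pos":[[0,0,0.1],[0,0,0.2],[0,0,0.2]],"rot":[[0,0,0],[0,0,0],[0,0,0]],"jaw":[3,3,3]}' 50
python3 -m pendant '{"delta_pos":[[0,0,0],[0,0,0],[0,0,0],[0,0,0]],"rot":[[0,0,0],[0,0,0],[0,0,0],[0,0,0]],"jaw":[5,8.5,8.5,8.5]}' 50
python3 -m pendant '{"delta_pos":[[0,0,-2],[0,0,-6],[0,0,-8],[0,0,-9],[0,0,-9]],"rot":[[0,0,0],[0,0,0],[0,0,0],[0,0,0],[0,0,0]],"jaw":[8.5,8.5,8.5,8.5,8.5]}' 50
python3 -c "
from h import *
go(.438,.201,.09,0)
b=cap('side')['img'][150:300,190:350]
cv2.imwrite('pics/k.png',cv2.resize(b,None,fx=4,fy=4,interpolation=cv2.INTER_CUBIC)[:,:,::-1])"
```

```text
clock: 19.27
position: [0.4373, 0.3309, 0.0681]
tool_rot: [1.0, -0.0, -0.0, -0.0]
ft_force: [-0.0, 0.8, -2.4]
grip_width: 0.435
grip_force: 50.5
clock: 19.65
position: [0.4372, 0.331, 0.0662]
tool_rot: [1.0, -0.0, -0.0, -0.0]
ft_force: [-0.3, 0.1, -1.4]
grip_width: 0.432
grip_force: 50.5
clock: 20.15
position: [0.4373, 0.331, 0.0662]
tool_rot: [1.0, -0.0, 0.0, -0.0]
ft_force: [-0.2, 0.1, -0.9]
grip_width: 0.994
grip_force: 0.0
clock: 20.78
position: [0.4373, 0.331, 0.1561]
tool_rot: [1.0, -0.0, 0.0, -0.0]
ft_force: [0.2, -0.7, -0.6]
grip_width: 0.995
grip_force: 0.0
delta [ 0.08 13.01  6.61] rot [-0. -0. -0.] clk 20.77 pos [0.4373 0.331  0.1561] F [ 0.2 -0.7 -0.6] grip 84.9 0.0
```

View pics/k.png

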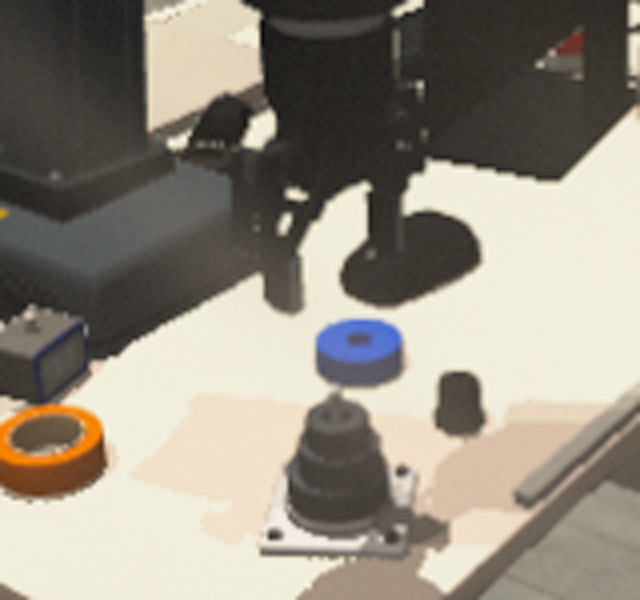

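The small ring is seated at about (274,255). Next is the cap.

```bash
python3 -m pendant '{"delta_pos":[[0,5,1],[0,11,3],[0,13,5.5],[0,13,7],[0,13,7]],"rot":[[0,0,0],[0,0,0],[0,0,0],[0,0,0],[0,0,0]],"jaw":[8.5,8.5,8.5,8.5,8.5]}' 40
python3 -c "
from h import *
go(.438,.201,.013,0)"
```

```text
clock: 21.45
position: [0.4366, 0.2005, 0.085]
tool_rot: [1.0, -0.001, -0.001, 0.0]
ft_force: [0.3, 0.2, 0.5]
grip_width: 0.995
grip_force: 0.0
delta [ 0.16 -0.06  7.19] rot [ 0.1  0.1 -0.1] clk 21.45 pos [0.4366 0.2005 0.085 ] F [0.3 0.2 0.5] grip 85.0 0.0
```

```bash
python3 -m pendant '{"delta_pos":[[0.1,0,3],[0.1,0,6],[0.1,0,7.2],[0.1,0,7.2]],"rot":[[0,0,0],[0,0,0],[0,0,0],[0,0,0]],"jaw":[8.5,8.5,8.5,8.5]}' 40
python3 -m pendant '{"delta_pos":[[0,0,0],[0,0,0],[0,0,0],[0,0,0],[0,0,0]],"rot":[[0,0,0],[0,0,0],[0,0,0],[0,0,0],[0,0,0]],"jaw":[2,2,2,2,2]}' 40
python3 -m pendant '{"delta_pos":[[0,0,0],[0,0,-2],[0,0,-6],[0,0,-11],[0,0,-13]],"rot":[[0,0,0],[0,0,0],[0,0,0],[0,0,0],[0,0,0]],"jaw":[2,2,2,2,2]}' 40
python3 -c "
from h import *
go(.4385,.3315,.15,0)"
```

```text
clock: 21.95
position: [0.438, 0.201, 0.0142]
tool_rot: [1.0, -0.0, -0.0, 0.0]
ft_force: [-0.3, -1.3, 0.1]
grip_width: 0.995
grip_force: 0.0
clock: 22.58
position: [0.4383, 0.2011, 0.0147]
tool_rot: [1.0, -0.0, 0.0, -0.0]
ft_force: [-1.3, -0.1, 9.8]
grip_width: 0.311
grip_force: 38.7
clock: 23.2
position: [0.4385, 0.2012, 0.1466]
tool_rot: [1.0, -0.0, 0.001, -0.001]
ft_force: [-0.9, 0.6, -1.3]
grip_width: 0.309
grip_force: 39.5
delta [-1.000e-02 -1.303e+01 -3.200e-01] rot [-0.1 -0.1 -0. ] clk 23.2 pos [0.4385 0.2012 0.1466] F [-0.9  0.6 -1.3] grip 26.4 39.5
```

```bash
python3 -m pendant '{"delta_pos":[[0,-4,0],[0,-9,0],[0,-13,0],[0,-13,0],[0,-13,0.5]],"rot":[[0,0,0],[0,0,0],[0,0,0],[0,0,0],[0,0,0]],"jaw":[2,2,2,2,2]}' 40
python3 -m pendant '{"delta_pos":[[0,0,1],[0,0,1]],"rot":[[0,0,0],[0,0,0]],"jaw":[2,2]}' 40
python3 - <<'E'
from lat import *
S=cap('side'); s=monitor.read_state(); go(.4385,.3315,.12,0)
z=s['position'][2]-.0145
print('expected flange',proj(S,[[.4395,.3315,z+.004]]).round(2),'spindle',proj(S,[[.4395,.3315,.093],[.4395,.3315,.080]]).round(2))
g=S['img'].max(2); print(g[226:254:2,256:292])
b=S['img'][180:280,220:330]
cv2.imwrite('pics/l.png',cv2.resize(b,None,fx=5,fy=5,interpolation=cv2.INTER_CUBIC)[:,:,::-1])
E
```

```text
clock: 23.82
position: [0.4383, 0.3304, 0.1392]
tool_rot: [1.0, -0.001, 0.0, 0.0]
ft_force: [-0.2, -0.2, -0.2]
grip_width: 0.311
grip_force: 39.6
clock: 24.08
position: [0.4381, 0.3301, 0.1284]
tool_rot: [1.0, -0.001, -0.001, 0.0]
ft_force: [-0.2, -0.5, 0.8]
grip_width: 0.304
grip_force: 39.6
delta [ 0.02 -0.12  0.88] rot [ 0.   0.  -0.1] clk 24.12 pos [0.4383 0.3303 0.1288] F [ 0.4 -0.   0.2] grip 26.1 39.6
expected flange [[273.21 237.37]] spindle [[273.59 246.4 ]
 [273.78 250.95]]
[[238 237 237 237 238 237 238 237 212  85  87  85  84  82  85  93  99  93
   82  79  77  73  75  74  75  75  83  94 112 121 120 123 122 152 197 226]
 [237 238 237 236 238 238 237 237 214  96  88  88  83  87  88  93 103  98
   85  81  80  77  78  78  75  77  90 186 241 240 240 241 241 241 241 241]
 [238 238 238 237 238 238 238 238 215 107  90  89  90  89  89  97 104  99
   89  85  82  82  81  80  79  79  85 155 211 208 211 216 231 242 241 241]
 [238 239 238 238 237 237 238 237 217 106  89  89  93  89  95  97 107 100
   90  88  85  85  84  82  83 114 159 187 208 209 208 209 209 210 231 241]
 [239 239 238 2
[... 775 characters left out ...]
 240 240 230 183 122 103 103
  102 104  99 103 102 102 102  99 100 100 102  96  98 106 128 171 222 240]
 [240 241 241 240 241 240 241 240 240 240 240 240 240 239 240 232 197 166
  146 130 136 135 134 134 135 135 135 138 162 201 215 226 239 239 239 239]
 [241 241 242 240 241 241 241 241 240 241 240 241 240 240 240 229 160 105
  106 183 240 240 240 239 239 240 239 239 239 240 239 239 241 240 239 240]
 [241 241 241 240 241 241 241 241 240 241 241 241 235 217 187 145 117 107
  105 109 122 146 176 195 228 240 240 238 238 239 240 239 239 240 239 240]
 [240 242 241 240 241 241 241 241 241 241 228 156 105 108 108 104 101 104
  104 101  94  99 101  99 107 164 227 240 240 240 239 240 239 239 240 239]]
```

View pics/l.png

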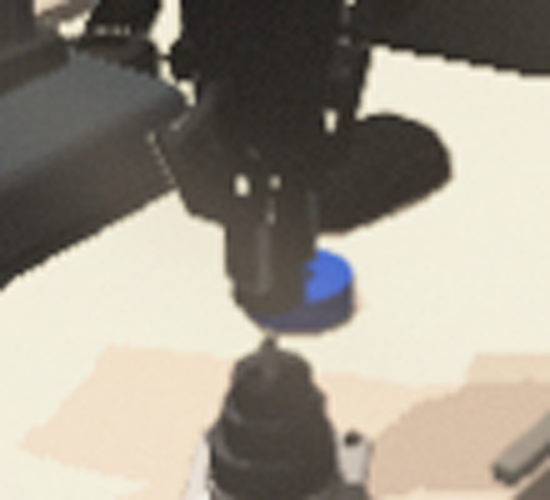

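The cap flange is centred at about column 273.4, and the spindle tip below it is also at 273.4, so they're aligned. Lowering.

```bash
python3 -m pendant '{"delta_pos":[[0,0,1],[0,0,1.7],[0,0,2.2],[0,0,2.6],[0,0,2.8]],"rot":[[0,0,0],[0,0,0],[0,0,0],[0,0,0],[0,0,0]],"jaw":[2,2,2,2,2]}' 40
python3 -m pendant '{"delta_pos":[[0,0,0.4],[0,0,0.8],[0,0,0.9],[0,0,0.9]],"rot":[[0,0,0],[0,0,0],[0,0,0],[0,0,0]],"jaw":[2,2,2,2]}' 40
python3 -c "
from h import *
go(.4385,.3315,.0885,0)
b=cap('side')['img'][180:280,220:330]
cv2.imwrite('pics/m.png',cv2.resize(b,None,fx=5,fy=5,interpolation=cv2.INTER_CUBIC)[:,:,::-1])"
```

```text
clock: 24.75
position: [0.4383, 0.3309, 0.101]
tool_rot: [1.0, -0.0, -0.0, -0.0]
ft_force: [0.6, -0.2, -1.3]
grip_width: 0.312
grip_force: 39.6
clock: 25.25
position: [0.4383, 0.3309, 0.0922]
tool_rot: [1.0, -0.0, -0.0, -0.0]
ft_force: [0.4, -0.4, -0.2]
grip_width: 0.306
grip_force: 39.6
delta [ 0.02 -0.06  0.37] rot [-0.  0. -0.] clk 25.25 pos [0.4383 0.3309 0.0922] F [ 0.4 -0.4 -0.2] grip 26.2 39.6
```

View pics/m.png

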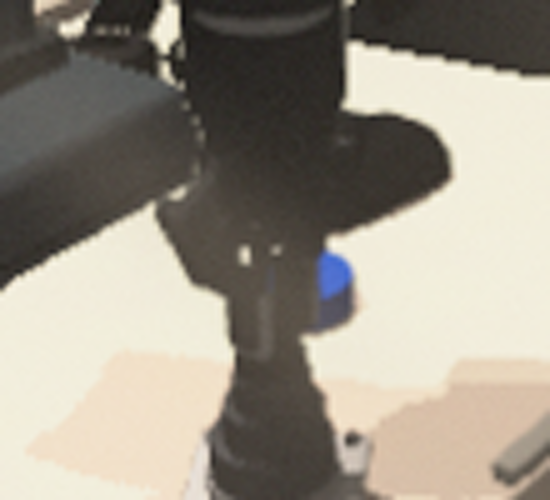

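The cap is over the spindle, 3–4 mm above its seat. I'll lower the last bit, release and retreat.

```bash
python3 -m pendant '{"delta_pos":[[0,0,0.1],[0,0,0.2],[0,0,0.3],[0,0,0.3]],"rot":[[0,0,0],[0,0,0],[0,0,0],[0,0,0]],"jaw":[2,2,2,2]}' 40
python3 -m pendant '{"delta_pos":[[0,0,0],[0,0,0],[0,0,0],[0,0,0]],"rot":[[0,0,0],[0,0,0],[0,0,0],[0,0,0]],"jaw":[4,8.5,8.5,8.5]}' 40
python3 -m pendant '{"delta_pos":[[0,0,-2],[0,0,-6],[0,0,-10],[0,0,-14],[0,0,-14]],"rot":[[0,0,0],[0,0,0],[0,0,0],[0,0,0],[0,0,0]],"jaw":[8.5,8.5,8.5,8.5,8.5]}' 40
python3 -m pendant '{"delta_pos":[[0,0,0],[0,0,0],[0,0,0]],"rot":[[0,0,0],[0,0,0],[0,0,0]],"jaw":[8.5,8.5,8.5]}' 40
python3 -c "
from h import *
S=cap('side'); b=S['img'][150:300,190:350]
print(proj(S,[[.44,.332,.108],[.44,.332,.074]]).round(1))
cv2.imwrite('pics/n.png',cv2.resize(b,None,fx=4,fy=4,interpolation=cv2.INTER_CUBIC)[:,:,::-1])"
```

```text
clock: 25.8
position: [0.4382, 0.3309, 0.0891]
tool_rot: [1.0, -0.0, -0.0, -0.0]
ft_force: [-0.5, -0.5, -0.8]
grip_width: 0.313
grip_force: 39.6
clock: 26.3
position: [0.4383, 0.331, 0.0892]
tool_rot: [1.0, -0.0, 0.0, -0.0]
ft_force: [0.8, -0.2, 0.2]
grip_width: 0.998
grip_force: 0.0
clock: 26.92
position: [0.439, 0.3314, 0.2315]
tool_rot: [1.0, -0.0, 0.002, -0.001]
ft_force: [-0.6, -0.5, -0.4]
grip_width: 0.992
grip_force: 0.0
clock: 27.3
position: [0.4381, 0.3308, 0.2286]
tool_rot: [1.0, -0.0, -0.0, 0.0]
ft_force: [0.2, 0.4, 0.3]
grip_width: 0.992
grip_force: 0.0
[[273.1 241.1]
 [273.6 253.1]]
```

View pics/n.png

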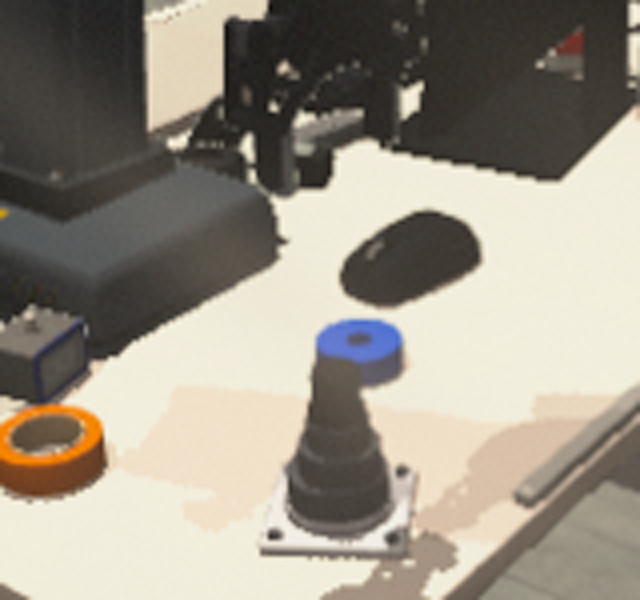

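The cap is on top of the stack at about (274,241), where a fully seated cap should appear (row 241). The stack is upright and the gripper is clear, so I'm handing in.

```bash
python3 -c "
from station import workorder
print(workorder.hand_in())"
```

```text
the job is handed in; nothing more can be done
None
```

The large, middle and small weights and the black cap are stacked on the spindle, and in the last side picture they look upright and fully down; I handed the job in at about 27 s on the robot clock, and no verdict came back.

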